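Charge the ball-mill pan with the seesaw gate, large balls first

TASK

Feed the mill's grinding balls into the catch pan, by rocking the feeder's seesaw gate with the fingertips. First rock the gate fully over so that the row of two large balls runs down its lane, and once both are in the pan rock it fully over to the other side so that the three small balls run down the other lane; leave it rocked that way, with all five balls lying still in the pan. Let the gate do the feeding: do not touch, lift or carry the balls, and leave the other things on the bench alone.

Things in the scene. Friction and masses are not known exactly. Their poses are not given: they have to be found in the camera images.
- feeder: fixed ball feeder. Origin on the bench under the gate's pivot; x points down the slope (away from the robot at yaw 0), y left, z up. Two open lanes along x at y = +75 and -75 mm, x = -114 to +56 mm, 34 mm wide inside, walls 15 mm high, floor 62 mm above the bench at x = 0, falling 8 degrees towards +x. A pivot post 114 mm high stands between them at the origin
- pan (a point): centre of the floor of the open steel pan, fixed to the feeder, that both lanes drop into: floor 20 mm and rim 46 mm above the bench; in feeder axes this point is x = 112, y = 0 and the pan spans x = 55 to 170, y = -106 to +106 mm
- gate (a joint): tilt, rad, of the seesaw gate: a 290 mm steel bar across both lanes on a pin along the feeder's x, 102 mm up. 0 level, limits -0.215 and 0.215; positive raises its +y end. A plate under it stops each lane: level (start, within 0.02) shuts both; the raised side's lane is clear only near the limit (0.19). A stiff hinge: stays where left, 2 N on a pad moves it
- pad_left (a point): centre of the upper face of the flat white plastic pad on the bar's +y end, 135 mm from the pivot; pad 44 mm in x, 36 mm in y, 12 mm thick. Level, its face is 108 mm above the bench; at the limits 79 and 137 mm. Nothing is beneath it down to the bench. Turns with the bar
- pad_right (a point): the same for the pad on the bar's -y end
- stop_large: fixed grey block, 10 x 33 mm and 30 mm high, closing the upper end of the lane in which the two large balls wait (either lane); origin at the centre of its underside, on the lane's floor 106 mm uphill of the gate
- stop_small: the same kind of block, at the upper end of the lane in which the three small balls wait
- large1: polished steel ball, 30 mm across, one of the two large ones that wait in one row; origin at its centre; starts in a lane, held by the gate
- large2: polished steel ball, 30 mm across, one of the two large ones that wait in one row; origin at its centre; starts in a lane, held by the gate
- small1: polished steel ball, 22 mm across, one of the three small ones that wait in the other row; origin at its centre; starts in a lane, held by the gate
- small2: polished steel ball, 22 mm across, one of the three small ones that wait in the other row; origin at its centre; starts in a lane, held by the gate
- small3: polished steel ball, 22 mm across, one of the three small ones that wait in the other row; origin at its centre; starts in a lane, held by the gate
- tin: bystander: red tin, 72 mm across, 85 mm high, standing on the bench beside the feeder's +y side (its axis 250 to 310 mm from the feeder's middle line); origin under its centre
- reagent: bystander: amber bottle, 56 mm across, 110 mm high, beside the feeder's -y side (its axis 250 to 310 mm from the middle line); origin under its centre
- spatula: bystander: laboratory spatula lying on the bench beyond the pan

How it is judged:
On the way, in this order (a step that is already met when the one before it is completed fails the run):
1. both large balls are in the pan, the gate fully over to their side, and the three small balls still wait behind the gate (x of large1 in the frame of feeder between 0.055 and 0.17 m and y of large1 in the frame of feeder between -0.106 and 0.106 m and z of each of large1, large2 in the frame of feeder below 0.055 m and x of large2 in the frame of feeder between 0.055 and 0.17 m and y of large2 in the frame of feeder between -0.106 and 0.106 m and x of each of small1, small2, small3 in the frame of feeder below 0 m and ((y of stop_large in the frame of feeder above 0 m and value of joint gate above 0.19 rad) or (y of stop_large in the frame of feeder below 0 m and value of joint gate below -0.19 rad))), for 0.1 s.
2. the gate is rocked fully over to the other side and the three small balls are in the pan too (x of small1 in the frame of feeder between 0.055 and 0.17 m and y of small1 in the frame of feeder between -0.106 and 0.106 m and z of each of small1, small2, small3, large1, large2 in the frame of feeder below 0.055 m and x of small2 in the frame of feeder between 0.055 and 0.17 m and y of small2 in the frame of feeder between -0.106 and 0.106 m and x of small3 in the frame of feeder between 0.055 and 0.17 m and y of small3 in the frame of feeder between -0.106 and 0.106 m and x of large1 in the frame of feeder between 0.055 and 0.17 m and y of large1 in the frame of feeder between -0.106 and 0.106 m and x of large2 in the frame of feeder between 0.055 and 0.17 m and y of large2 in the frame of feeder between -0.106 and 0.106 m and ((y of stop_small in the frame of feeder above 0 m and value of joint gate above 0.19 rad) or (y of stop_small in the frame of feeder below 0 m and value of joint gate below -0.19 rad))), for 0.2 s.
At the end, for the whole second after the job is handed in: all five balls lie still (under 30 mm/s) in the pan and the gate is left fully over (beyond 0.19 rad of 0.215), raised over the lane of the small balls (all of step 2 and linear speed of each of large1, large2, small1, small2, small3 below 0.03 m/s); the robot touches nothing.
It fails at once if a ball is touched by the robot (over 0.3 N) (contact force between any of the fingers, the arm and large1 above 0.3 N or contact force between any of the fingers, the arm and large2 above 0.3 N or contact force between any of the fingers, the arm and small1 above 0.3 N or contact force between any of the fingers, the arm and small2 above 0.3 N or contact force between any of the fingers, the arm and small3 above 0.3 N).
It fails at once if a ball is lifted out of its lane or the pan (centre over 125 mm above the bench), or leaves the feeder ((z of large1 in the frame of feeder above 0.125 m or z of large1 in the frame of feeder below 0.022 m) or (z of large2 in the frame of feeder above 0.125 m or z of large2 in the frame of feeder below 0.022 m) or (z of small1 in the frame of feeder above 0.125 m or z of small1 in the frame of feeder below 0.022 m) or (z of small2 in the frame of feeder above 0.125 m or z of small2 in the frame of feeder below 0.022 m) or (z of small3 in the frame of feeder above 0.125 m or z of small3 in the frame of feeder below 0.022 m)).
It fails at once if the tin, the bottle or the spatula is moved more than 20 mm or lifted (distance of any of tin, reagent, spatula from where it was at the start of the episode above 0.02 m).
It also fails if it takes over 38 s, if anything falls off the work surface, if the arm or the gripper's body presses on something with over 40 N, if the wrist force passes 120 N, or if a joint passes its speed limit or range.

ROBOT

A 7-joint arm with a two-finger parallel gripper is mounted at the origin on the work surface. World frame = base frame: x ahead of the robot, y to its left, z up, the work surface at z = 0. Lengths are in m, angles in rad, forces in N, time in s.
With the tool pointing down it reaches from about 0.425 to 0.95 m from the base axis. Payload 16.7 kg.
Tool frame: the origin (TCP) lies on the centre line of the jaws, within the pads' length; the fingertips stand ctrl.finger_overhang ahead of it and the grasp point (between the pads) lies 8 mm behind it (ctrl.finger_overhang is the distance from the TCP to the fingertips, in m); z points along the fingers, y is the line along which they close (so a half turn about z gives the same grasp; the last joint's range is limited). The gripper opens to 94 mm and grips with 3 to 60 N. Pads are 16 mm wide; open, the fingers measure 119 mm over their backs; the gripper's body (75 mm by 177 mm) begins 78 mm behind the grasp point.
Start: joints at [1.065, 0.426, 0.074, 1.606, -0.034, 1.111, -0.067], TCP at [0.235, -0.633, 0.216] pointing down, gripper open.
Joint ranges: [-2.85, 2.85], [-0.5, 2.14], [-1.23, 1.37], [0.21, 2.46], [-1.02, 4.16], [0.16, 2.05], [-2.73, 2.73]. Speed limits (rad/s): [1.89, 1.89, 2.39, 2.39, 3.01, 3.01, 3.01].

INTERFACE

Orientations are given as a 3x3 rotation matrix whose columns are the frame's x, y, z axes.
In Python, from plant import ctrl, imaging gives the robot as it stands.
- The arm moves only by the shell command python3 -m crank 'ROWS' [OPENING] [FORCE]. ROWS is JSON, a list that holds one entry, the list of rows, each a list of 6 numbers: the shift along the tool's x, y, z in cm, then the turn, a rotation vector about the tool's x, y, z in rad. In form: [[[x, y, z, ax, ay, az], ...]]. A call has 1 to 10 rows; each row is the pose to reach, as a shift and turn from the pose commanded when the call began, along the tool's axes at that moment; what a row does not reach only later rows make up. A row lasts 1/8 s, in which the tool goes at most 62.5 mm and 10.7 degrees, less where a joint would pass 70% of its speed; a pose out of reach is approached as far as the arm can. A call with a gripper value outside its range is refused whole. OPENING is the finger opening in cm, from 0 to 9.4, set as the call begins (- or left out, the last holds). The fingers move at their own pace and stop on an object; FORCE is the grip in N (left out, the last holds). Time passes only in rows, so rows that repeat a pose let the fingers close. It gives the time, the measured TCP pose, the force, the opening and the grip force at its end, in the units of the state.
- ctrl.get_state(): the state, without advancing time (a new reading comes with each control period).
- imaging.grab_frame(name): name is "scene" or "side" or "wrist"; returns a dict with "frame" (384x512x3 uint8, red, green, blue), "fovy" (degrees; the focal length in pixels is half the picture's height over the tangent of half this angle, whatever the lens; pixels are square), "cx", "cy" (the principal point, pixels), "camera_from_world" (4x4, takes a point from world to camera coordinates). Camera axes: x right, y up, looking along -z (the intrinsics and any distortion apply to the point x, -y, -z); pixel columns grow to the right and rows downward; lengths in m; the calibration is good to about 2 mm. The wrist camera is an equidistant fisheye: a pixel r from the principal point sees the ray r / f radians off the axis. A picture is of the moment at which its call begins. There is no depth.
- ctrl.sign_off(): hands the job in; it is judged then, once.
Trained networks look in a picture, given as the dict that the camera call returned (one of the last four; its "shot" number tells which), for a name from the list of things; names that differ only in an ending like _2 or _b are one class to them, and where a whole thing is asked for, a point or a joint stands for the part that bears it (a point fixed in the world has none). Each returns a list of dicts, best first, with "score" (0 to 1); they miss things now and then, are a little off and sometimes report something else, mostly with a low value. They report only what shows in the picture. A call takes as long as a camera call.
- imaging.search_frame(name, picture): "box" ([left, top, width, height] as shares, 0 to 1, of the picture: columns of its width, rows of its height, round what is visible of it).
- imaging.silhouettes(name, picture): "region" (384x512 bool, what is visible of it) and "box" ([left, top, width, height] as shares, 0 to 1, of the picture: columns of its width, rows of its height, round what is visible of it).
The state is a dict: "clock": time; "q": joint angles; "dq": joint speeds; "tau": joint torques, N m; "tcp_pos": TCP position; "orientation": TCP orientation; "contact_force": force on the tool from outside, world axes, zero at the start; "ft_torque": the same for the moment, N m; "finger_gap": opening from 0.0 (shut) to 1.0 (fully open); "grip_force": force on a finger pad.
Only numpy, scipy, OpenCV 4.12 (cv2) and the standard library are available. Lean on these libraries where they do the work, as an engineer would, in place of code of your own. Each camera call takes 0.05 s, during which the arm holds its last target. There are 200 camera calls.

## Working session

There is one attempt and no reset: what is moved stays moved. The work goes in short steps, Python scripts to look and compute and a shell command to move; the robot and the scene stay as the last step left them, time stands still between calls to the robot, and variables do not carry over. Pictures are saved under pics/ and viewed, at most 10 in all, crops included, and the job is handed in when it is done.

```bash
mkdir -p pics; cat > h.py <<'E'
import numpy as np, cv2
from plant import ctrl, imaging
def ray(p,u,v):
    h=p["frame"].shape[0]; f=h/2/np.tan(np.radians(p["fovy"])/2)
    a=np.array([(u-p["cx"])/f,-(v-p["cy"])/f,-1.0])
    M=np.array(p["camera_from_world"]); R=M[:3,:3]; return -R.T@M[:3,3], R.T@a
def atz(p,u,v,z):
    o,d=ray(p,u,v); return o+d*(z-o[2])/d[2]
def proj(p,X):
    h=p["frame"].shape[0]; f=h/2/np.tan(np.radians(p["fovy"])/2)
    M=np.array(p["camera_from_world"]); c=M[:3,:3]@X+M[:3,3]
    return p["cx"]+f*c[0]/-c[2], p["cy"]-f*c[1]/-c[2]
E
python3 - <<'E'
from h import *
s=ctrl.get_state();print(s["clock"],s["tcp_pos"],s["orientation"],ctrl.finger_overhang)
ims=[]
for n in("scene","side"):
    p=imaging.grab_frame(n); cv2.imwrite(f"pics/{n}0.png",p["frame"][...,::-1])
    o,d=ray(p,256,192);print(n,o,d)
    for t,z in(("pad_left",.108),("pad_right",.108),("stop_large",.1),("stop_small",.1),("large1",.08),("small1",.08),("tin",.04),("reagent",.05),("feeder",.06)):
        for r in imaging.silhouettes(t,p)[:2]:
            ys,xs=np.nonzero(r["region"]);
            if len(xs): print(t,round(r["score"],2),xs.mean().round(1),ys.mean().round(1),len(xs),atz(p,xs.mean(),ys.mean(),z).round(3))
E
```

```text
0.0 [ 0.23497159 -0.63232515  0.2157929 ] [[ 9.37371239e-01  3.48331584e-01 -5.18246919e-04]
 [ 3.48331960e-01 -9.37370515e-01  1.16733497e-03]
 [-7.91697436e-05 -1.27474819e-03 -9.99999184e-01]] 0.011
scene [ 1.18016561 -0.12302982  0.91993593] [-0.57341565  0.13909857 -0.80753683]
pad_left 0.64 273.9 169.4 850 [0.542 0.083 0.108]
pad_right 0.93 271.6 170.7 779 [0.544 0.076 0.108]
pad_right 0.58 345.9 148.4 710 [0.519 0.304 0.108]
stop_large 0.56 232.6 158.7 74 [ 0.468 -0.017  0.1  ]
stop_small 0.58 273.7 135.8 51 [0.411 0.12  0.1  ]
large1 0.59 244.4 173.9 75 [0.514 0.006 0.08 ]
tin 0.7 345.9 148.3 751 [0.463 0.339 0.04 ]
reagent 0.67 212.5 242.9 611 [ 0.691 -0.121  0.05 ]
feeder 0.57 284.7 191.0 7034 [0.586 0.103 0.06 ]
side [0.54906837 0.71876797 0.74740493] [ 0.05944197 -0.70911867 -0.70271783]
pad_left 0.62 288.8 211.6 995 [0.52  0.132 0.108]
pad_right 0.97 288.4 210.2 1039 [0.521 0.128 0.108]
stop_large 0.44 310.2 175.2 44 [ 0.466 -0.01   0.1  ]
stop_large 0.28 310.2 308.4 1532 [0.474 0.371 0.1  ]
stop_small 0.45 335.4 214.9 104 [0.409 0.126 0.1  ]
large1 0.43 290.2 182.7 93 [0.517 0.002 0.08 ]
small1 0.53 307.9 227.0 61 [0.473 0.152 0.08 ]
small1 0.47 316.2 224.0 64 [0.453 0.141 0.08 ]
tin 0.83 310.0 308.4 1536 [0.467 0.339 0.04 ]
tin 0.32 335.9 215.3 94 [0.395 0.072 0.04 ]
reagent 0.59 233.6 160.3 537 [ 0.686 -0.113  0.05 ]
feeder 0.57 270.8 224.7 8646 [0.561 0.136 0.06 ]
```

```bash
python3 -c "
import cv2
a=cv2.imread('pics/scene0.png')[90:290,160:400];b=cv2.imread('pics/side0.png')[130:350,170:390]
cv2.imwrite('pics/c1.png',cv2.resize(a,None,fx=3,fy=3,interpolation=2)[:600,:720]);cv2.imwrite('pics/c2.png',cv2.resize(b,(600,600),interpolation=2))"
```

```text
(no output)
```

View pics/c1.png

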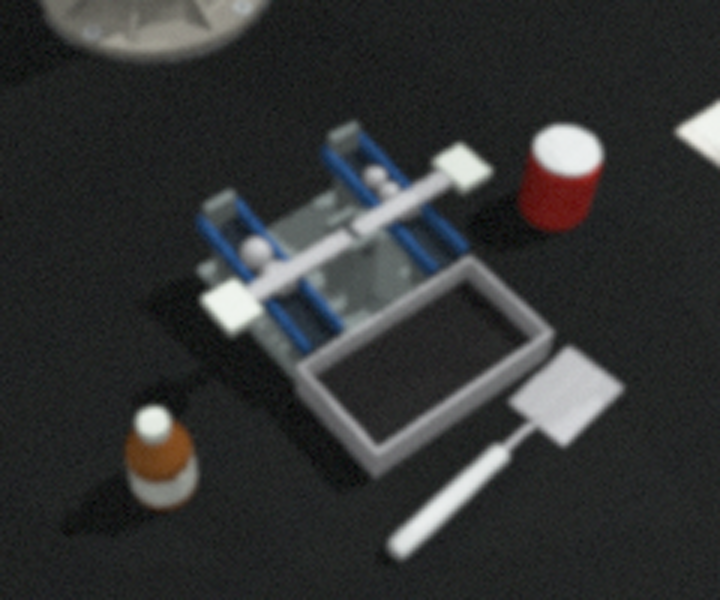

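View pics/c2.png

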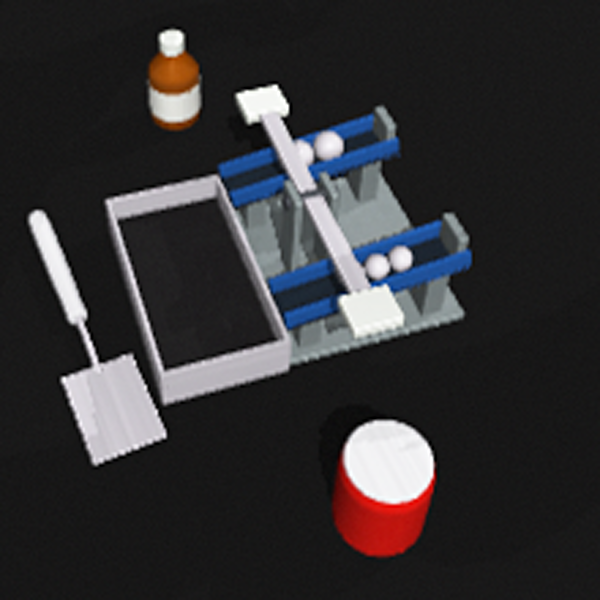

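The pictures show the large balls in the right (-y) lane and the small ones in the left (+y) lane. In the scene image, the pads are at about (238,191) right and (314,145) left. In the side image they are at about (266,167) right and (306,243) left. So I press the left pad first.

```bash
python3 - <<'E'
from h import *
P={}
for n,R,L in(("scene",(238,191),(314.3,144.7)),("side",(266.1,167),(306,242.5))):
    p=imaging.grab_frame(n)
    hsv=cv2.cvtColor(p["frame"],cv2.COLOR_RGB2HSV)
    for k,g in(("R",R),("L",L)):
        x0,y0=int(g[0]),int(g[1]); w=14
        sub=cv2.cvtColor(p["frame"],cv2.COLOR_RGB2GRAY)[y0-w:y0+w,x0-w:x0+w]
        m=(sub>205).astype(np.uint8); n_,lab,st,c=cv2.connectedComponentsWithStats(m)
        i=1+np.argmax(st[1:,4]); cc=c[i]+[x0-w,y0-w]
        a=atz(p,*g,.108);b=atz(p,*cc,.108)
        P[n,k]=a; print(n,k,a.round(4),"thr",cc.round(1),st[i,4],b.round(4))
R=(P["scene","R"]+P["side","R"])/2;L=(P["scene","L"]+P["side","L"])/2
d=L-R;print(R,L,np.linalg.norm(d),"yaw",np.arctan2(-d[0],d[1]))
s=ctrl.get_state();O=s["orientation"];yaw=np.arctan2(-d[0],d[1])
print("tool yaw",np.arctan2(O[1,0],O[0,0]))
for k,T in(("R",R),("L",L)): print(k,(O.T@(T-s["tcp_pos"])*100).round(2))
E
```

```text
scene R [ 0.5886 -0.0281  0.108 ] thr [237.4 190.9] 169 [ 0.5878 -0.0297  0.108 ]
scene L [0.4823 0.2209 0.108 ] thr [313.7 145. ] 106 [0.4829 0.2189 0.108 ]
side R [ 0.5843 -0.0241  0.108 ] thr [267.3 169.3] 217 [ 0.5806 -0.015   0.108 ]
side L [0.4808 0.2205 0.108 ] thr [306.  243.3] 288 [0.4807 0.2228 0.108 ]
[ 0.58643697 -0.02610946  0.108     ] [0.4815693  0.22070571 0.108     ] 0.2681696437572778 yaw 0.4017719145153818
tool yaw 0.35577299613351615
R [ 54.06 -44.62  10.85]
L [ 52.83 -71.41  10.85]
```

```bash
python3 -m crank '[[[5.4,-4.5,0,0,0,0],[10.8,-9,0,0,0,0],[16,-13,0,0,0,0],[21,-17.5,0,0,0,0],[26,-21.5,0,0,0,0],[31,-25.5,0,0,0,0],[36,-29.5,0,0,0,0],[41,-34,0,0,0,0],[46,-38,0,0,0,0],[50,-41,0,0,0,0]]]' 0 20
cat > to.py <<'E'
from h import *
s=ctrl.get_state();O=np.array(s["orientation"]);print(s["clock"],s["finger_gap"],s["contact_force"])
for k,T in(("R",[.5864,-.0261,.119]),("L",[.4816,.2207,.119])): print(k,(O.T@(np.array(T)-s["tcp_pos"])*100).round(2))
E
python3 to.py
```

```text
clock: 2.35
tcp_pos: [0.5504, -0.0909, 0.2169]
orientation: [[0.937, 0.348, 0.001], [0.348, -0.937, -0.0], [0.001, 0.0, -1.0]]
contact_force: [0.2, -1.0, 0.1]
finger_gap: 0.007
grip_force: 0.0
2.35 0.006606764874584474 [ 0.205375   -0.96315156  0.13540389]
R [ 5.63 -4.83  9.79]
L [  4.39 -31.61   9.77]
```

```bash
python3 -m crank '[[[1.5,-6,0,0,0,0],[3,-12,0,0,0,0],[4.4,-18,0,0,0,0],[4.4,-24,0,0,0,0],[4.4,-29,0,0,0,-0.046],[4.4,-31.6,0,0,0,-0.046],[4.4,-31.6,4,0,0,-0.046],[4.4,-31.6,7.5,0,0,-0.046],[4.4,-31.6,7.5,0,0,-0.046],[4.4,-31.6,7.5,0,0,-0.046]]]'
python3 to.py; python3 - <<'E'
from h import *
a=[]
for n,c in(("scene",(314,145)),("side",(306,243))):
    p=imaging.grab_frame(n); x,y=c; a.append(cv2.resize(p["frame"][y-60:y+40,x-55:x+45,::-1],(400,400),interpolation=2))
    s=ctrl.get_state();t=np.array(s["tcp_pos"])-[0,0,.011];print(n,np.array(proj(p,t))-c)
cv2.imwrite("pics/a1.png",np.hstack(a))
E
```

```text
clock: 3.6
tcp_pos: [0.4813, 0.2192, 0.1427]
orientation: [[0.92, 0.391, 0.001], [0.391, -0.92, 0.001], [0.001, -0.0, -1.0]]
contact_force: [0.1, -0.7, -1.2]
finger_gap: 0.007
grip_force: 0.0
3.6 0.007303701441113541 [ 0.06120316 -0.70033064 -1.15773635]
R [ 0.08 26.68  2.37]
L [ 0.08 -0.13  2.37]
scene [ 0.63581447 -6.24613603]
side [ 0.69018461 -7.9329178 ]
```

View pics/a1.png

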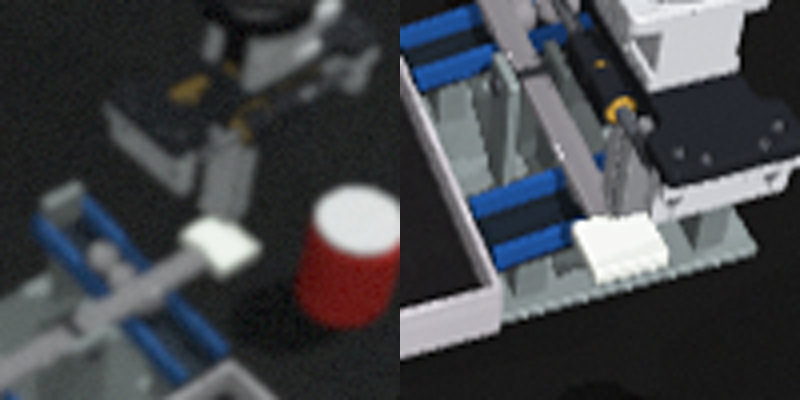

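The fingertips stand over the left pad in both views (crop at (222,215) and (628,215)), so I press down.

```bash
python3 -m crank '[[[0,-0.1,2,0,0,0],[0,-0.1,2.6,0,0,0],[0,-0.1,3.2,0,0,0],[0,-0.1,3.8,0,0,0],[0,-0.1,4.4,0,0,0],[0,-0.1,4.8,0,0,0],[0,-0.1,5,0,0,0],[0,-0.1,5,0,0,0]]]'; python3 to.py
```

```text
clock: 4.7
tcp_pos: [0.4808, 0.2194, 0.0918]
orientation: [[0.921, 0.391, 0.0], [0.391, -0.921, -0.0], [0.0, 0.001, -1.0]]
contact_force: [-0.3, -4.3, 9.1]
finger_gap: 0.004
grip_force: 4.3
4.7 0.004254787680937743 [-0.25271753 -4.25608471  9.12438237]
R [ 0.14 26.72 -2.71]
L [ 0.13 -0.09 -2.72]
```

```bash
python3 -m crank '[[[0,0,0.15,0,0,0],[0,0,0.3,0,0,0],[0,0,0.3,0,0,0]]]'; python3 - <<'E'
from h import *
a=[]
for n,c in(("scene",(280,180)),("side",(270,205))):
    p=imaging.grab_frame(n); x,y=c; a.append(cv2.resize(p["frame"][y-80:y+80,x-80:x+80,::-1],(400,400),interpolation=2))
cv2.imwrite("pics/a2.png",np.hstack(a))
E
```

```text
clock: 5.08
tcp_pos: [0.4811, 0.2193, 0.0901]
orientation: [[0.921, 0.39, 0.001], [0.39, -0.921, -0.001], [0.001, 0.001, -1.0]]
contact_force: [-7.2, -9.3, 35.0]
finger_gap: 0.003
grip_force: 16.4
```

View pics/a2.png

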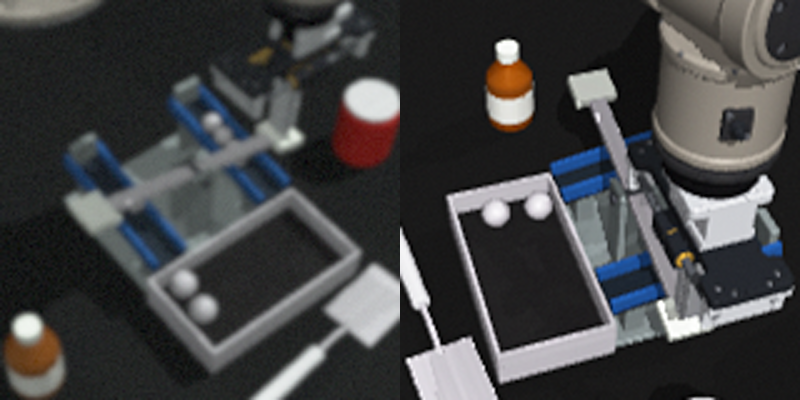

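Both large balls lie in the pan (side crop at (497,213) and (539,205)), the gate is on its stop, and the small balls still wait. Next I go over to the right pad.

```bash
python3 -m crank '[[[0,0,-5,0,0,0],[0,0,-10,0,0,0],[0,2,-11,0,0,0],[0,8,-11,0,0,0],[0,14,-11,0,0,0],[0,20,-11,0,0,0],[0.1,25,-11,0,0,0],[0.1,26.7,-11,0,0,0],[0.1,26.7,-11,0,0,0],[0.1,26.7,-9,0,0,0]]]'; python3 - <<'E'
exec(open("to.py").read())
a=[]
for n,c in(("scene",(250,190)),("side",(265,195))):
    p=imaging.grab_frame(n); x,y=c; a.append(cv2.resize(p["frame"][y-70:y+70,x-70:x+70,::-1],(400,400),interpolation=2))
cv2.imwrite("pics/a3.png",np.hstack(a))
E
```

```text
clock: 6.42
tcp_pos: [0.5861, -0.0236, 0.1793]
orientation: [[0.92, 0.393, 0.002], [0.393, -0.92, 0.001], [0.002, 0.0, -1.0]]
contact_force: [-0.0, -0.0, 0.2]
finger_gap: 0.005
grip_force: 0.0
6.425 0.004562383126259026 [-0.00276902 -0.0056928   0.24101288]
R [-0.08  0.24  6.03]
L [ -0.03 -26.57   6.03]
```

View pics/a3.png

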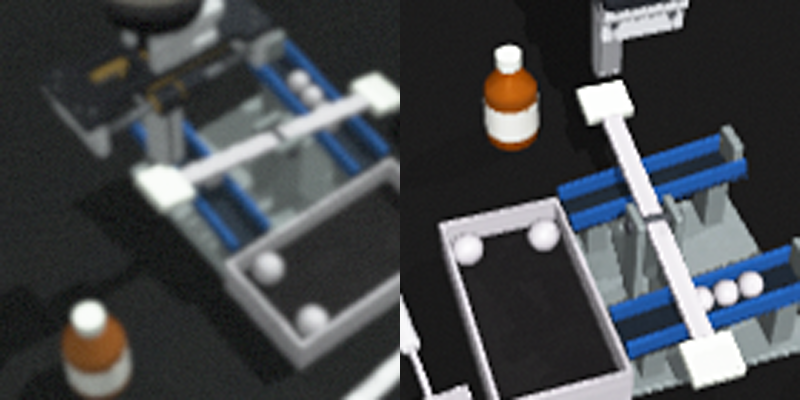

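The tips are over the raised right pad (scene crop at (165,160)), the gate holds the left side down and three small balls wait. I press.

```bash
python3 -m crank '[[[0,0.2,2.6,0,0,0],[0,0.2,3.4,0,0,0],[0,0.2,4.3,0,0,0],[0,0.2,5.2,0,0,0],[0,0.2,6.1,0,0,0],[0,0.2,7,0,0,0],[0,0.2,7.8,0,0,0],[0,0.2,8.4,0,0,0],[0,0.2,8.8,0,0,0],[0,0.2,8.8,0,0,0]]]'; python3 to.py
```

```text
clock: 7.78
tcp_pos: [0.5863, -0.0273, 0.0906]
orientation: [[0.92, 0.391, -0.0], [0.391, -0.92, 0.0], [-0.0, -0.0, -1.0]]
contact_force: [-2.7, 2.1, 6.6]
finger_gap: 0.005
grip_force: 2.5
7.775 0.004550872075950992 [-2.6500288   2.10973941  6.61374048]
R [ 0.05 -0.11 -2.84]
L [  0.06 -26.92  -2.83]
```

```bash
python3 -m crank '[[[0,0,0.15,0,0,0],[0,0,0.3,0,0,0],[0,0,0.3,0,0,0]]]'
```

```text
clock: 8.15
tcp_pos: [0.5866, -0.0271, 0.0899]
orientation: [[0.92, 0.391, 0.001], [0.391, -0.92, -0.0], [0.001, 0.001, -1.0]]
contact_force: [-16.7, 2.0, 42.4]
finger_gap: 0.004
grip_force: 20.2
```

On the stop at 42 N. I retract and check.

```bash
python3 -m crank '[[[0,0,-4,0,0,0],[0,0,-9,0,0,0],[0,0,-12,0,0,0],[0,0,-12,0,0,0],[0,0,-12,0,0,0],[0,0,-12,0,0,0],[0,0,-12,0,0,0],[0,0,-12,0,0,0],[0,0,-12,0,0,0],[0,0,-12,0,0,0]]]'; python3 - <<'E'
from h import *
a=[]
for n,c in(("scene",(270,190)),("side",(270,205))):
    p=imaging.grab_frame(n); x,y=c; a.append(cv2.resize(p["frame"][y-80:y+80,x-80:x+80,::-1],(400,400),interpolation=2))
    if n=="side":
        for t in(-.215,-.19,.19,.215): # expected pad centres
            for sg,k in((1,"L"),(-1,"R")):
                yy=sg*.135*np.cos(t)-.006*np.sin(t); z=.102+sg*.135*np.sin(t)+.006*np.cos(t)
                X=np.array([.534-yy*np.sin(.4018),.0973+yy*np.cos(.4018),z]); print(t,k,((np.array(proj(p,X))-[x-80,y-80])*2.5).round(1))
cv2.imwrite("pics/a4.png",np.hstack(a))
E
```

```text
clock: 9.4
tcp_pos: [0.5865, -0.0274, 0.2075]
orientation: [[0.92, 0.391, -0.0], [0.391, -0.92, 0.0], [0.0, -0.0, -1.0]]
contact_force: [-0.1, -0.1, 0.4]
finger_gap: 0.006
grip_force: 0.0
-0.215 L [285.6 312.9]
-0.215 R [190.  85.]
-0.19 L [286.2 311.2]
-0.19 R [189.7  86.9]
0.19 L [290.7 273.3]
0.19 R [188.  121.6]
0.215 L [290.7 270.1]
0.215 R [188.1 124.2]
```

View pics/a4.png

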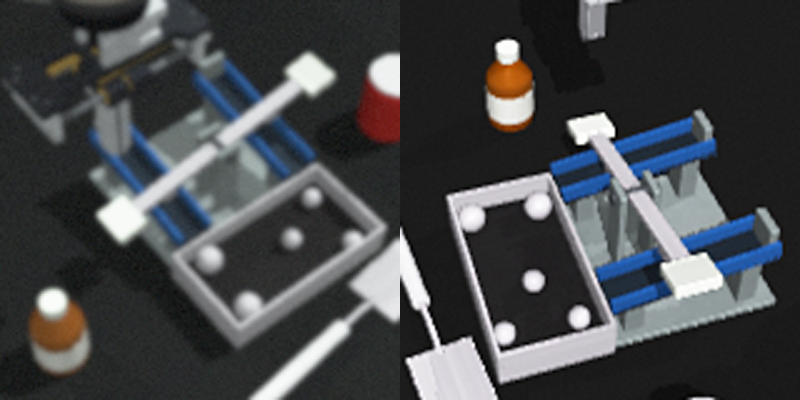

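All five balls are in the pan, and the left pad sits at (691,273) in the side crop, where the fully-over gate should put it. I wait for the balls to come to rest.

```bash
for i in 1 2 3 4 5; do python3 -m crank '[[[0,0,0,0,0,0],[0,0,0,0,0,0],[0,0,0,0,0,0],[0,0,0,0,0,0],[0,0,0,0,0,0],[0,0,0,0,0,0],[0,0,0,0,0,0],[0,0,0,0,0,0],[0,0,0,0,0,0],[0,0,0,0,0,0]]]' | head -1; python3 -c "
from h import *
p=imaging.grab_frame('side')['frame'];g=cv2.cvtColor(p,cv2.COLOR_RGB2GRAY);np.save('f$i.npy',g)
if $i>1:
    d=cv2.absdiff(cv2.GaussianBlur(g,(3,3),0),cv2.GaussianBlur(np.load('f%d.npy'%($i-1)),(3,3),0))[190:290,205:280];print((d>30).sum(),d.max())"; done
```

```text
clock: 10.75
clock: 12.05
0 2
clock: 13.35
0 2
clock: 14.65
0 2
clock: 15.95
0 2
```

```bash
python3 -c "
from plant import ctrl; print(ctrl.sign_off())"
```

```text
the job is handed in; nothing more can be done
None
```

I fed both large balls and then the three small ones into the pan and handed the job in; the hand-in call gave no verdict. In the last pictures all five lay still, with the gate left fully over, raised on the small balls' side.

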